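# Seat the dividing plate on its locating pin

## Task

Using only the fingertips, push the brass peg to turn the loose dividing plate on its stand until the notch in its rim stands over the locating pin, which the orange line on the stand's foot marks; then press the plate down by its hub until it sits fully home and flat on the stand. Do not squeeze the peg and do not lift the plate, leave the other things where they are, and finish clear of everything.

Things in the scene. Friction and masses are not known exactly. Their poses are not given: they have to be found in the camera images.
- stand: dark green-grey round stand bolted to the bench. Origin at its underside's centre, z up, x towards the locating pin. Foot 176 mm across, 12 to 15 mm high; on it a drum 132 mm across with a flat top (the seat) 30 mm above the bench; a steel spindle 24 mm across rises from its centre to 60 mm. A 6 mm wide orange line on the foot and up the drum's side marks the pin's direction.
- collar (a joint): black friction collar, 76 mm across, between seat and plate; it carries the plate. 0 = raised (plate 9 mm above the seat), grows to 0.009 as it is pushed down flush with the seat (m). It does not give under the plate's weight, slides down under about 5 to 8 N of push on the hub and stays where it was pushed.
- seat (a point): centre of the stand's flat top, 30 mm above the bench
- pin_tip (a point): round-nosed top of the brass locating pin: 8 mm across, 53 mm from the stand's centre on its x axis, tip 8 mm above the seat (1 mm below the raised plate, which hides it from above until the notch is there). It stops the plate from going down unless the notch is over it; the nose draws the notch in from up to about 3 mm beside it.
- plate: loose aluminium plate, 126 mm across, 10 mm thick, about 0.4 kg, with rings of small dark holes. Origin at its underside's centre, z up, x towards the notch. Starts raised, underside 39 mm above the bench; turns either way on the spindle under 2 to 6 N at the peg and stays where left. Seated, its underside is at 30 mm. Dark blind-bored central hub 40 mm across, top 37 mm above the underside.
- notch (a point): centre of the notch at the height of the plate's upper face, 53 mm from the plate's centre. The notch is 12 mm wide, open to the rim, reaches inward to 44 mm from the centre and goes right through; a short orange line on the plate leads to it.
- peg: upright brass finger peg fixed in the plate, 48 mm from the plate's centre, opposite the notch: 14 mm across, standing 36 mm above the plate's upper face. Origin at the centre of its foot, on the upper face (10 mm above the plate's underside).
- hub_top (a point): centre of the flat top of the hub, where the plate is pressed: 76 mm above the bench while raised, 67 mm when seated
- tape_1: roll of masking tape, 96 mm across, 25 mm high, to be left alone; origin under its centre
- sanding_block: cork sanding block, 65x112x36 mm, to be left alone; origin under its centre
- block_plane: dark block plane, 52x164x51 mm, to be left alone; origin under its centre
- offcut_2: red-brown wood offcut, 45x90x30 mm, to be left alone; origin under its centre
- bench_dog_1: beech bench dog standing on its head, 29 mm across, 65 mm high, to be left alone; origin under its centre
There are look-alikes about, which are no part of the job. Leave any red look-alike of the plate alone.

How it is judged:
By the outcome, as a careful person would: the job done as asked, in the order asked, and still so for the second after the job is handed in, with the robot touching nothing.
It also fails if it takes over 43 s, if anything falls off the work surface, if the arm or the gripper's body presses on something with over 40 N, if the wrist force passes 120 N, or if a joint passes its speed limit or range.

## Robot

A 7-joint arm with a two-finger parallel gripper is mounted at the origin on the work surface; the furniture and walls round the work are solid. World frame = base frame: x ahead of the robot, y to its left, z up, the work surface at z = 0. Lengths are in m, angles in rad, forces in N, time in s.
With the tool pointing down it reaches from about 0.4 to 0.85 m from the base axis. Payload 10.4 kg.
Tool frame: the origin (TCP) lies midway between the tips of the shut fingers; the grasp point (between the pads) lies 19 mm behind it; y points along the fingers, x is the direction in which the jaws open and shut, and the axes are right-handed (so a half turn about y gives the same grasp; the last joint's range is limited). The gripper opens to 87 mm and grips with 3 to 60 N. Pads are 19 mm wide; open, the fingers measure 117 mm over their backs; the gripper's body (75 mm by 190 mm) begins 51 mm behind the grasp point.
Start: joints at [1.094, 0.332, -0.065, 1.46, 0.022, 1.35, -0.088], TCP at [0.274, -0.562, 0.223] pointing down, gripper open.
Joint ranges: [-2.6, 2.6], [-0.5, 2.12], [-1.47, 1.34], [0.16, 2.42], [-1.27, 4.41], [0.06, 2.06], [-2.6, 2.6]. Speed limits (rad/s): [2.22, 2.22, 2.79, 2.79, 3.14, 3.14, 3.14].

## Interface

Orientations are given as a unit quaternion [x, y, z, w].
In Python, from bench import * gives the robot as it stands.
- The arm moves only by the tool jog_arm, never from a script. Its argument "commands" is a list of rows, each an object with "translation": the shift along the world's x, y, z in mm, a list of three; "twist": the turn about the world's z in rad. A call has 1 to 20 rows; each row shifts and turns the commanded pose from where the row before left it; what a row does not reach is not made up. A row lasts 1/10 s, in which the tool goes at most 50 mm and 8.59 degrees, less where a joint would pass 70% of its speed; a pose out of reach is approached as far as the arm can. A call is refused whole if a number of a shift passes 50 or a number of a turn 0.15, either way. A call with a gripper value outside its range is refused whole. "grip" is the closure, from 0 (fully open) to 1 (shut), set as the call begins (left out, the last holds). The fingers move at their own pace and stop on an object; "grip_force" is the grip in N (left out, the last holds). Time passes only in rows, so rows that do not move let the fingers close. It gives the time, the measured TCP pose, the force and the opening at its end, in the units of the state.
- read_state(): the state, without advancing time (a new reading comes with each control period).
- camera(name): name is "scene" or "top" or "wrist"; returns a dict with "img" (400x640x3 uint8, red, green, blue), "fx", "fy", "cx", "cy" (pixels), "dist" ([k1, k2, p1, p2, k3] as OpenCV has them; the pictures are not rectified), "cam_to_world" (4x4, takes a point from camera to world coordinates). Camera axes: x right, y down, z forward; pixel columns grow to the right and rows downward; lengths in m; the calibration is good to about 2 mm. A picture is of the moment at which its call begins. There is no depth.
- close_job(): hands the job in, once; it reports no verdict.
The state is a dict: "time": time; "joint_positions": joint angles; "joint_vel": joint speeds; "joint_torque": joint torques, N m; "ee_pos": TCP position; "eef_rot": TCP orientation; "ft_force": force on the tool from outside, world axes, zero at the start; "torque": the same for the moment, N m; "width": finger opening in m.
Only numpy, scipy, OpenCV 4.12 (cv2) and the standard library are available. Lean on these libraries where they do the work, as an engineer would, in place of code of your own. Each camera call takes 0.05 s, during which the arm holds its last target.

## Working session

There is one attempt and no reset: what is moved stays moved. The work goes in short steps, Python scripts to look and compute and a tool call to move; the robot and the scene stay as the last step left them, time stands still between calls to the robot, and variables do not carry over. Pictures are saved under pics/ and viewed, and the job is handed in when it is done.

Besides the shell and the picture viewer there is one more tool, called after "Call:" as name([rows], argument=value, ...), one row to a line, values as JSON. jog_arm: Moves the arm, as the interface text tells. Its arguments: {"type":"object","properties":{"commands":{"type":"array"},"grip":{"type":"number"},"grip_force":{"type":"number"}},"required":["commands"]}

```bash
mkdir -p pics; python3 - <<'E'
from bench import *
import cv2
s=read_state()
for k in("time","ee_pos","eef_rot","ft_force","width"):print(k,s[k])
for n in("scene","top","wrist"):
    c=camera(n);cv2.imwrite(f"pics/{n}0.png",c["img"][:,:,::-1]);print(n,c["fx"],c["cx"],c["cy"],c["dist"],c["cam_to_world"])
E
```

```text
time 0.0
ee_pos [ 0.27383702 -0.56139438  0.22174819]
eef_rot [-0.59942856  0.37511544 -0.374258    0.59992062]
ft_force [ 0.31175984 -0.41976978 -0.31491156]
width 0.08677260854536496
scene 504.9921881198433 318.07257364875164 201.10995670953477 [-0.07755558  0.          0.          0.          0.        ] [[ 0.47557096 -0.39555373  0.78572865 -0.4209045 ]
 [-0.87941441 -0.23561815  0.41365975 -0.45827987]
 [ 0.02150728 -0.88770566 -0.45990879  0.60721465]
 [ 0.          0.          0.          1.        ]]
top 444.6802355298114 317.84080352373303 195.08975658447642 [-0.11298194  0.          0.          0.          0.        ] [[-0.00307678 -0.99018996  0.13969384  0.34829426]
 [-0.99994327  0.00162195 -0.01052706  0.00597056]
 [ 0.01019721 -0.13971831 -0.99013878  1.31406086]
 [ 0.          0.          0.          1.        ]]
wrist 315.0566884843354 320.72112798987956 195.23108770686662 [-0.02371871  0.          0.          0.          0.        ] [[ 0.43757622 -0.87065627 -0.22468804  0.33592528]
 [-0.89918028 -0.42407405 -0.10787037 -0.53213681]
 [-0.00136635  0.24923656 -0.96844167  0.38618126]
 [ 0.          0.          0.          1.        ]]
```

View pics/scene0.png

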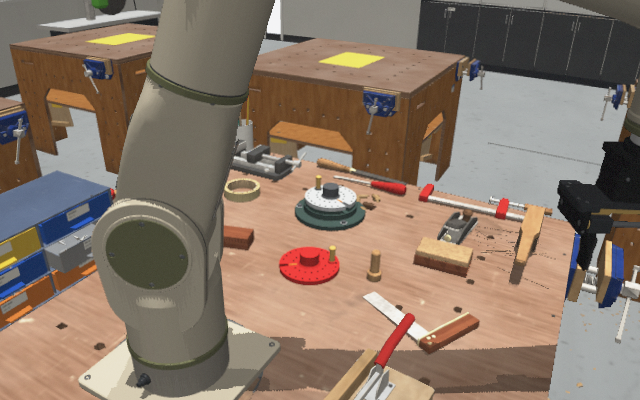

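View pics/top0.png

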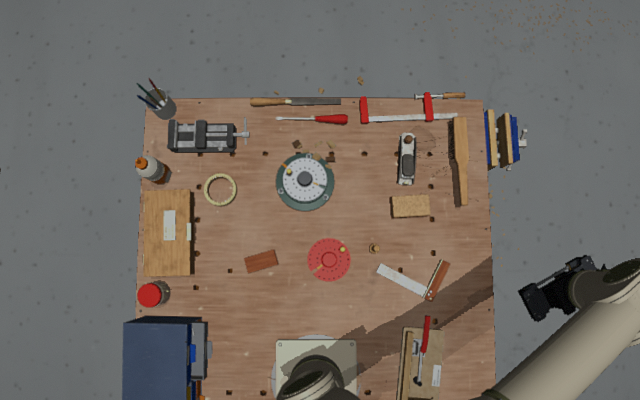

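View pics/wrist0.png

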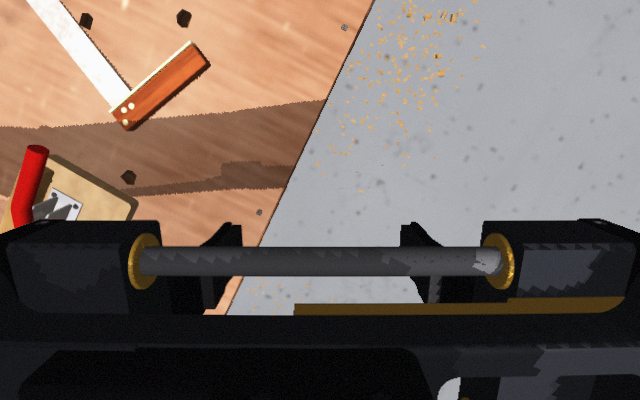

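The stand sits at about (305,180) in the top view and the red look-alike at (329,260). The peg looks to be near (289,171). I'll zoom in to check.

```bash
cat > h.py <<'E'
import numpy as np, cv2
def ray(c,u,v):
    K=np.array([[c["fx"],0,c["cx"]],[0,c["fy"],c["cy"]],[0,0,1]])
    p=cv2.undistortPoints(np.array([[[u,v]]],float),K,np.array(c["dist"]))[0,0]
    T=np.array(c["cam_to_world"]);return T[:3,3],T[:3,:3]@np.array([p[0],p[1],1])
def onz(c,u,v,z):
    o,d=ray(c,u,v);return o+d*(z-o[2])/d[2]
def proj(c,P):
    K=np.array([[c["fx"],0,c["cx"]],[0,c["fy"],c["cy"]],[0,0,1]])
    T=np.linalg.inv(np.array(c["cam_to_world"]))
    return cv2.projectPoints(np.array(P,float).reshape(-1,1,3),cv2.Rodrigues(T[:3,:3])[0],T[:3,3],K,np.array(c["dist"]))[0][:,0]
def crop(c,x0,y0,x1,y1,k,name):
    cv2.imwrite(name,cv2.resize(c["img"][y0:y1,x0:x1,::-1],None,fx=k,fy=k,interpolation=cv2.INTER_CUBIC))
E
python3 - <<'E'
from bench import *
from h import *
c=camera("top");crop(c,265,140,345,220,7,"pics/t1.png")
hsv=cv2.cvtColor(c["img"],cv2.COLOR_RGB2HSV)
m=cv2.inRange(hsv,(35,35,20),(100,255,140));m[:140]=0;m[220:]=0;m[:,:265]=0;m[:,345:]=0
ys,xs=np.nonzero(m);print(len(xs),xs.min(),xs.max(),ys.min(),ys.max())
(u,v),r=cv2.minEnclosingCircle(np.c_[xs,ys].astype(np.float32));print(u,v,r,onz(c,u,v,.012),onz(c,u+r,v,.012)-onz(c,u,v,.012))
s=camera("scene");crop(s,280,160,380,240,7,"pics/s1.png")
E
```

```text
780 277 333 153 209
304.5882263183594 181.0 29.01011848449707 [0.57432464 0.03136263 0.012     ] [-0.0001109 -0.0862054  0.       ]
```

View pics/t1.png

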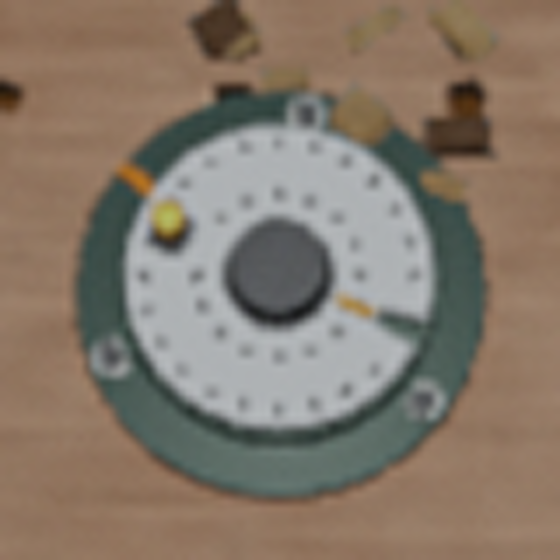

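View pics/s1.png

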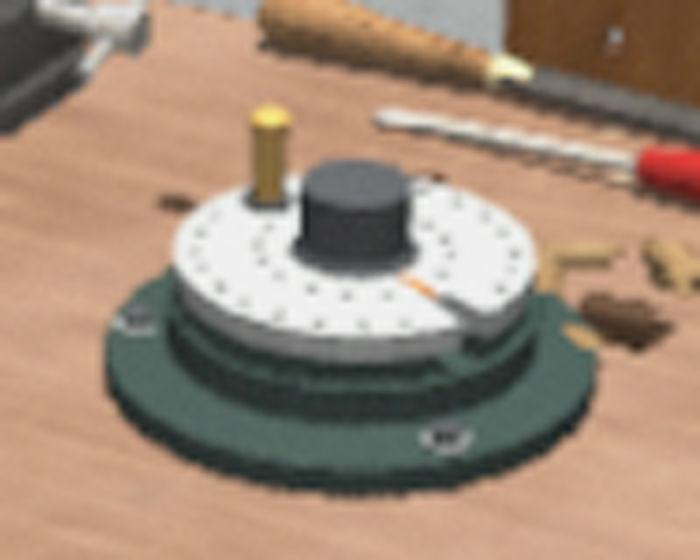

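```bash
python3 - <<'E'
from bench import *
from h import *
c=camera("top");img=c["img"]
hsv=cv2.cvtColor(img,cv2.COLOR_RGB2HSV)
def p(x,y,z): return onz(c,(x+.5)/7-.5+265,(y+.5)/7-.5+140,z)
m=cv2.inRange(hsv,(8,110,120),(35,255,255));
n,l,st,ce=cv2.connectedComponentsWithStats(m[140:220,265:345])
for i in range(1,n): print(st[i],ce[i]+[265,140])
# plate disc
g=cv2.inRange(hsv,(0,0,120),(180,50,255));g=g[140:220,265:345]
g=cv2.morphologyEx(g,cv2.MORPH_CLOSE,np.ones((5,5)))
n,l,st,ce=cv2.connectedComponentsWithStats(g);i=1+st[1:,4].argmax();cs,_=cv2.findContours((l==i).astype('u1'),cv2.RETR_EXTERNAL,2)
e=cv2.fitEllipse(cv2.convexHull(cs[0]));print(e);print("plate",onz(c,e[0][0]+265,e[0][1]+140,.049))
print("hub",p(278,264,.076));print("pegtop",p(168,216,.085));print("notch",p(403,322,.049),"pl line",p(355,307,.049),"stand line",p(135,180,.0135))
print("foot",p(281,295,.012))
C=p(281,295,.012)
for nm,q in dict(pegtop=p(168,216,.085),notch=p(403,322,.049),line=p(135,180,.0135)).items():
  d=(q-C)[:2];print(nm,np.linalg.norm(d),np.degrees(np.arctan2(d[1],d[0])))
E
```

```text
[62  2  6  6 10] [329.2 144.2]
[35  5  2  2  3] [300.33333333 145.33333333]
[50  5  1  1  1] [315. 145.]
[69  6  1  1  1] [334. 146.]
[41 11  3  1  3] [307. 151.]
[ 2 15  1  1  1] [267. 155.]
[48 15  7  5 22] [315.95454545 157.        ]
[16 23  6  5 13] [283.61538462 164.76923077]
[61 25  5  3 10] [328.  166.1]
[22 29  4  4 14] [288.5        170.71428571]
[49 43  4  2  4] [315.5 183.5]
((39.52799606323242, 43.488338470458984), (50.3718147277832, 56.57942199707031), 15.040299415588379)
plate [0.56062177 0.03080542 0.049     ]
hub [0.57387357 0.03098405 0.076     ]
pegtop [0.59191313 0.07505361 0.085     ]
notch [ 0.55446235 -0.01996551  0.049     ] pl line [ 5.60750838e-01 -2.14821872e-04  4.90000000e-02] stand line [0.62174181 0.09325199 0.0135    ]
foot [0.57217186 0.03098553 0.012     ]
pegtop 0.04828782471245499 65.86894852703531
notch 0.05394102714432171 -109.16637584525176
line 0.07958826852445361 51.476915911059436
```

```bash
python3 - <<'E'
from bench import *
from h import *
from scipy.spatial.transform import Rotation as R
s=read_state();M=R.from_quat(s["eef_rot"]).as_matrix();print(M.round(3));x=M[:,0];print("jaw yaw",np.degrees(np.arctan2(x[1],x[0])), "az",np.degrees(np.arctan2(s["ee_pos"][1],s["ee_pos"][0])))
E
```

```text
[[ 0.438 -0.     0.899]
 [-0.899  0.     0.438]
 [-0.    -1.    -0.   ]]
jaw yaw -63.99977132002914 az -63.99958171907079
```

Call:
jog_arm([
  {"translation": [13,34,0],"twist": -0.0466},
  {"translation": [13,34,0],"twist": -0.0466},
  {"translation": [13,34,0],"twist": -0.0466},
  {"translation": [13,34,0],"twist": -0.0466},
  {"translation": [13,34,0],"twist": -0.0466},
  {"translation": [13,34,0],"twist": -0.0466},
  {"translation": [13,34,0],"twist": -0.0466},
  {"translation": [13,34,0],"twist": -0.0466},
  {"translation": [13,34,0],"twist": -0.0466},
  {"translation": [13,34,0],"twist": -0.0466},
  {"translation": [13,34,0],"twist": -0.0466},
  {"translation": [13,34,0],"twist": -0.0466},
  {"translation": [13,34,0],"twist": -0.0466},
  {"translation": [13,34,0],"twist": -0.0466},
  {"translation": [13,34,0],"twist": -0.0466},
  {"translation": [13,34,0],"twist": -0.0466},
  {"translation": [13,34,0],"twist": -0.0466},
  {"translation": [13,34,0],"twist": -0.0466},
  {"translation": [0,0,0],"twist": 0},
  {"translation": [0,0,0],"twist": 0},
], grip=1)

```text
time: 2.3
ee_pos: [0.508, 0.0509, 0.2224]
eef_rot: [-0.396, 0.586, -0.586, 0.396]
ft_force: [0.0, -0.7, -0.3]
width: 0.0004
```

```bash
python3 - <<'E'
from bench import *
from h import *
s=read_state()
for k in("time","joint_positions","ee_pos","eef_rot","ft_force","width"):print(k,np.round(s[k],4))
c=camera("wrist");cv2.imwrite("pics/w1.png",c["img"][:,:,::-1]);np.save("w1.npy",c,allow_pickle=True)
E
```

```text
time 2.3
joint_positions [ 0.3913  0.1262 -0.6224  1.7314  0.0759  1.3086 -2.2008]
ee_pos [0.508  0.0509 0.2224]
eef_rot [-0.3958  0.5861 -0.5859  0.3956]
ft_force [ 0.0495 -0.6647 -0.3353]
width 0.0004
```

View pics/w1.png

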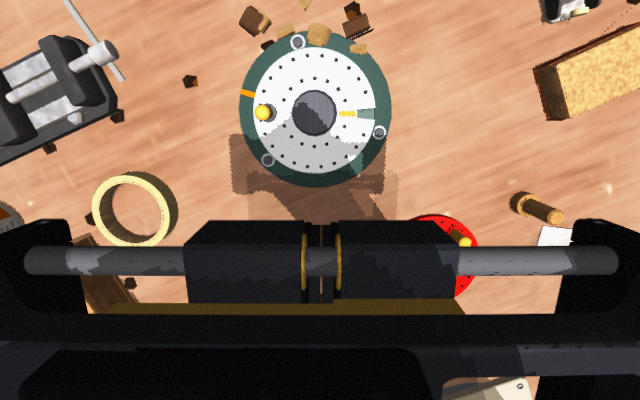

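The wrist view is clear. It shows the hub at (315,112), the peg at (263,113), the plate's orange line at (347,113) with the notch near (365,114), and the stand line at (247,94).

```bash
cat > meas.py <<'E'
from h import *
def meas(c,box,zp=.049,name=None):
    x0,y0,x1,y1=box;im=c["img"][y0:y1,x0:x1];hsv=cv2.cvtColor(im,cv2.COLOR_RGB2HSV)
    g=cv2.inRange(hsv,(70,60,20),(100,255,160))
    n,l,st,ce=cv2.connectedComponentsWithStats(g);i=1+st[1:,4].argmax()
    h=cv2.convexHull(cv2.findContours((l==i).astype('u1'),cv2.RETR_EXTERNAL,1)[0][0])[:,0]+[x0,y0]
    P=np.array([onz(c,u,v,.012)[:2] for u,v in h])
    from scipy.optimize import least_squares
    f=least_squares(lambda q:np.hypot(P[:,0]-q[0],P[:,1]-q[1])-q[2],[.573,.031,.088],loss='soft_l1',f_scale=.001).x
    print("foot c,r",f)
    m=cv2.inRange(hsv,(8,140,130),(35,255,255));n,l,st,ce=cv2.connectedComponentsWithStats(m)
    for i in range(1,n):
        if st[i,4]<8: continue
        u,v=ce[i]+[x0,y0]
        for z in(.0135,zp,zp+.036):
            d=onz(c,u,v,z)[:2]-f[:2];print((round(u,1),round(v,1)),st[i,2:],"z",z,"r %.1f ang %.1f"%(1e3*np.hypot(*d),np.degrees(np.arctan2(d[1],d[0]))))
    if name: crop(c,x0,y0,x1,y1,min(4,int(800/(x1-x0)),int(600/(y1-y0))),name)
    return f
E
python3 - <<'E'
from meas import *
c=np.load("w1.npy",allow_pickle=True).item()
f=meas(c,(232,24,398,194),name="pics/w1c.png")
print("hub",onz(c,315,112,.076)[:2]-f[:2])
for r in (44,53,62):
  print(r)
E
```

```text
foot c,r [0.5759572  0.02893352 0.08484357]
(np.float64(262.6), np.float64(27.4)) [ 8  8 18] z 0.0135 r 106.4 ang 11.1
(np.float64(262.6), np.float64(27.4)) [ 8  8 18] z 0.049 r 95.8 ang 11.0
(np.float64(262.6), np.float64(27.4)) [ 8  8 18] z 0.08499999999999999 r 85.1 ang 10.8
(np.float64(324.4), np.float64(35.9)) [ 16  18 112] z 0.0135 r 81.0 ang -28.3
(np.float64(324.4), np.float64(35.9)) [ 16  18 112] z 0.049 r 73.1 ang -28.7
(np.float64(324.4), np.float64(35.9)) [ 16  18 112] z 0.08499999999999999 r 65.1 ang -29.1
(np.float64(282.6), np.float64(34.7)) [14  7 39] z 0.0135 r 89.6 ang 2.1
(np.float64(282.6), np.float64(34.7)) [14  7 39] z 0.049 r 80.7 ang 1.9
(np.float64(282.6), np.float64(34.7)) [14  7 39] z 0.08499999999999999 r 71.7 ang 1.6
(np.float64(314.3), np.float64(41.5)) [ 7  7 23] z 0.0135 r 74.9 ang -20.4
(np.float64(314.3), np.float64(41.5)) [ 7  7 23] z 0.049 r 67.5 ang -20.7
(np.float64(314.3), np.float64(41.5)) [ 7  7 23] z 0.08499999999999999 r 60.1 ang -21.2
(np.float64(357.9), np.float64(50.3)) [16  7 58] z 0.0135 r 80.3 ang -56.7
(np.float64(357.9), np.float64(5
[... 191 characters left out ...]
1.3 ang 52.9
(np.float64(247.1), np.float64(92.9)) [15  9 88] z 0.049 r 73.1 ang 53.0
(np.float64(247.1), np.float64(92.9)) [15  9 88] z 0.08499999999999999 r 64.7 ang 53.1
(np.float64(262.1), np.float64(112.1)) [ 15  16 162] z 0.0135 r 62.4 ang 67.9
(np.float64(262.1), np.float64(112.1)) [ 15  16 162] z 0.049 r 56.0 ang 68.2
(np.float64(262.1), np.float64(112.1)) [ 15  16 162] z 0.08499999999999999 r 49.6 ang 68.5
(np.float64(347.4), np.float64(113.0)) [15  5 62] z 0.0135 r 35.5 ang -113.7
(np.float64(347.4), np.float64(113.0)) [15  5 62] z 0.049 r 32.6 ang -114.1
(np.float64(347.4), np.float64(113.0)) [15  5 62] z 0.08499999999999999 r 29.6 ang -114.6
hub [-0.00010574  0.0006827 ]
44
53
62
```

View pics/w1c.png

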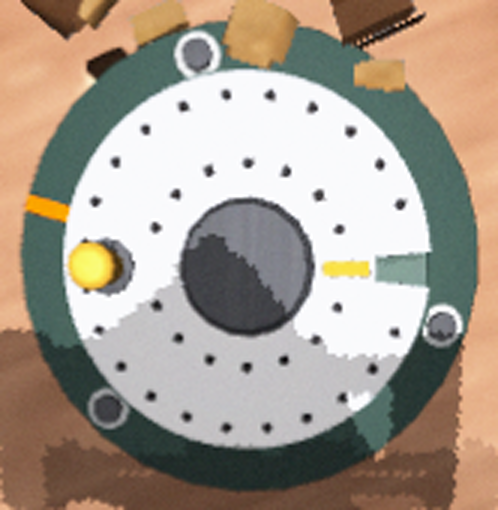

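Call:
jog_arm([
  {"translation": [22,2.7,-10],"twist": 0},
  {"translation": [22,2.7,-10],"twist": 0},
  {"translation": [22,2.7,-10],"twist": 0},
  {"translation": [22,2.7,-10],"twist": 0},
  {"translation": [22,2.7,-10],"twist": 0},
  {"translation": [0,0,-15],"twist": 0},
  {"translation": [0,0,-20],"twist": 0},
  {"translation": [0,0,-20],"twist": 0},
  {"translation": [0,0,-20],"twist": 0},
  {"translation": [0,0,-20],"twist": 0},
  {"translation": [0,0,-10],"twist": 0},
  {"translation": [0,0,-6],"twist": 0},
  {"translation": [0,0,0],"twist": 0},
])

```text
time: 3.65
ee_pos: [0.6177, 0.0632, 0.0613]
eef_rot: [-0.395, 0.587, -0.587, 0.395]
ft_force: [0.6, -1.1, 0.9]
width: 0.0003
```

```bash
python3 - <<'E'
from bench import *
from h import *
s=read_state()
for k in("time","joint_positions","ee_pos","eef_rot","ft_force","width"):print(k,np.round(s[k],4))
c=camera("scene");crop(c,270,130,390,240,6,"pics/s2.png")
E
```

```text
time 3.65
joint_positions [ 0.2585  0.5217 -0.5628  1.6212  0.3051  1.0883 -2.3436]
ee_pos [0.6177 0.0632 0.0613]
eef_rot [-0.3952  0.5865 -0.5865  0.3947]
ft_force [ 0.6018 -1.1497  0.906 ]
width 0.0003
```

View pics/s2.png

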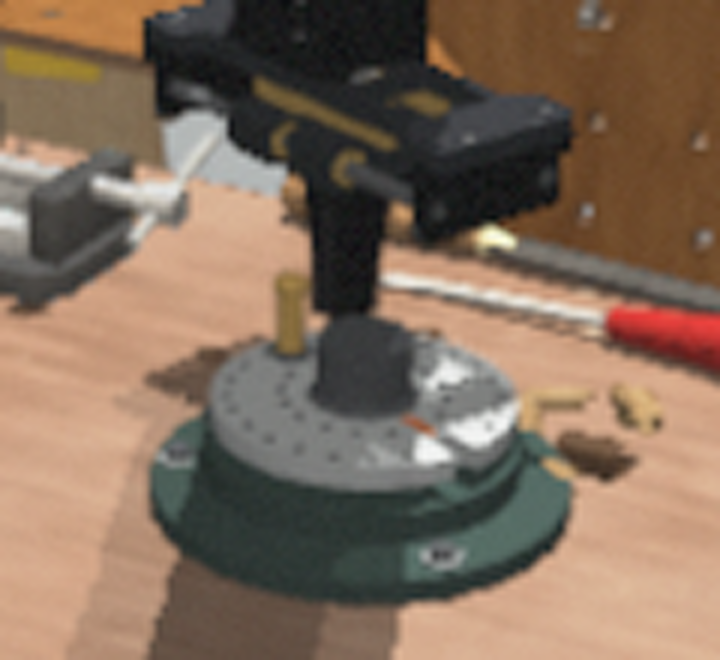

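```bash
python3 - <<'E'
import numpy as np
C=np.array([575.5,29.7])
def p(th,b=16.5):
    a=np.radians(th);return C+48*np.array([np.cos(a),np.sin(a)])-b*np.array([-np.sin(a),np.cos(a)])
P=[np.array([617.7,63.4]),p(68)]+[p(68+5*k) for k in range(1,34)]
q=P[0].copy()
for k,x in enumerate(P[1:]):
    d=np.round(x-q,1);q=q+d;print(68+5*k,d,q)
E
```

```text
68 [-8.9  4.6] [608.8  68. ]
73 [-3.5  2.8] [605.3  70.8]
78 [-3.7  2.4] [601.6  73.2]
83 [-3.9  2.1] [597.7  75.3]
88 [-4.   1.8] [593.7  77.1]
93 [-4.2  1.4] [589.5  78.5]
98 [-4.3  1. ] [585.2  79.5]
103 [-4.4  0.7] [580.8  80.2]
108 [-4.4  0.2] [576.4  80.4]
113 [-4.5 -0.1] [571.9  80.3]
118 [-4.4 -0.5] [567.5  79.8]
123 [-4.3 -0.9] [563.2  78.9]
128 [-4.2 -1.2] [559.   77.7]
133 [-4.2 -1.6] [554.8  76.1]
138 [-3.9 -2. ] [550.9  74.1]
143 [-3.8 -2.3] [547.1  71.8]
148 [-3.6 -2.7] [543.5  69.1]
153 [-3.3 -2.9] [540.2  66.2]
158 [-3.  -3.2] [537.2  63. ]
163 [-2.8 -3.5] [534.4  59.5]
168 [-2.4 -3.7] [532.   55.8]
173 [-2.1 -3.9] [529.9  51.9]
178 [-1.8 -4. ] [528.1  47.9]
183 [-1.4 -4.2] [526.7  43.7]
188 [-1.  -4.3] [525.7  39.4]
193 [-0.7 -4.4] [525.  35.]
198 [-0.2 -4.4] [524.8  30.6]
203 [ 0.1 -4.5] [524.9  26.1]
208 [ 0.5 -4.4] [525.4  21.7]
213 [ 0.9 -4.3] [526.3  17.4]
218 [ 1.2 -4.2] [527.5  13.2]
223 [ 1.6 -4.2] [529.1   9. ]
228 [ 2.  -3.9] [531.1   5.1]
233 [ 2.3 -3.8] [533.4   1.3]
```

Call:
jog_arm([
  {"translation": [-3,1.6,0],"twist": 0},
  {"translation": [-3,1.5,0],"twist": 0},
  {"translation": [-2.9,1.5,0],"twist": 0},
  {"translation": [-3.5,2.8,0],"twist": 0.0873},
  {"translation": [-3.7,2.4,0],"twist": 0.0873},
  {"translation": [-3.9,2.1,0],"twist": 0.0873},
  {"translation": [-4.0,1.8,0],"twist": 0.0873},
])

```text
time: 4.4
ee_pos: [0.5943, 0.0777, 0.0621]
eef_rot: [0.492, -0.508, 0.508, -0.492]
ft_force: [1.7, -0.6, -0.2]
width: 0.0002
```

```bash
python3 - <<'E'
from bench import *
from h import *
s=read_state()
for k in("time","joint_positions","ee_pos","ft_force","torque"):print(k,np.round(s[k],4))
c=camera("scene");crop(c,270,130,390,240,6,"pics/s3.png")
E
```

```text
time 4.4
joint_positions [ 0.3037  0.4958 -0.6443  1.6795  0.3312  1.0761 -2.0445]
ee_pos [0.5943 0.0777 0.0621]
ft_force [ 1.6574 -0.5727 -0.1677]
torque [-0.0487 -0.362   0.0007]
```

View pics/s3.png

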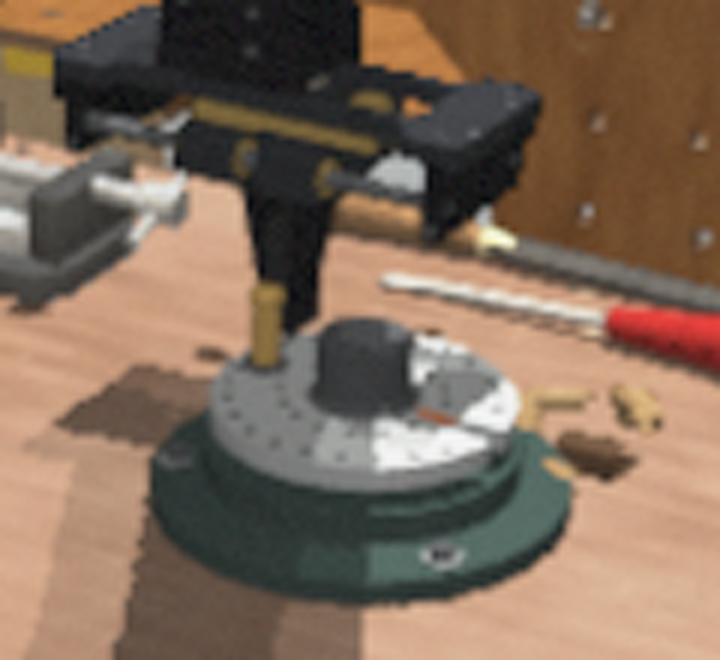

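The plate is turning with low force, so I'll carry on.

Call:
jog_arm([
  {"translation": [-4.2,1.4,0],"twist": 0.0873},
  {"translation": [-4.3,1.0,0],"twist": 0.0873},
  {"translation": [-4.4,0.7,0],"twist": 0.0873},
  {"translation": [-4.4,0.2,0],"twist": 0.0873},
  {"translation": [-4.5,-0.1,0],"twist": 0.0873},
  {"translation": [-4.4,-0.5,0],"twist": 0.0873},
  {"translation": [-4.3,-0.9,0],"twist": 0.0873},
  {"translation": [-4.2,-1.2,0],"twist": 0.0873},
  {"translation": [-4.2,-1.6,0],"twist": 0.0873},
  {"translation": [-3.9,-2.0,0],"twist": 0.0873},
  {"translation": [-3.8,-2.3,0],"twist": 0.0873},
  {"translation": [-3.6,-2.7,0],"twist": 0.0873},
  {"translation": [-3.3,-2.9,0],"twist": 0.0873},
  {"translation": [-3.0,-3.2,0],"twist": 0.0873},
  {"translation": [-2.8,-3.5,0],"twist": 0.0873},
  {"translation": [-2.4,-3.7,0],"twist": 0.0873},
  {"translation": [-2.1,-3.9,0],"twist": 0.0873},
  {"translation": [-1.8,-4.0,0],"twist": 0.0873},
  {"translation": [-1.4,-4.2,0],"twist": 0.0873},
])

```text
time: 6.35
ee_pos: [0.527, 0.0446, 0.062]
eef_rot: [-0.707, -0.02, 0.019, 0.707]
ft_force: [-0.8, 2.2, 1.4]
width: 0.0005
```

```bash
python3 - <<'E'
from bench import *
from h import *
s=read_state()
for k in("time","joint_positions","ee_pos","eef_rot","ft_force","torque"):print(k,np.round(s[k],4))
c=camera("top");crop(c,265,140,345,220,7,"pics/t2.png")
c=camera("scene");crop(c,270,130,390,240,6,"pics/s4.png")
E
```

```text
time 6.35
joint_positions [ 0.6737  0.4702 -1.007   1.8521  0.4517  1.0691 -0.4544]
ee_pos [0.527  0.0446 0.062 ]
eef_rot [-0.7067 -0.0196  0.019   0.707 ]
ft_force [-0.8324  2.2015  1.3874]
torque [ 0.3951 -0.1032  0.0176]
```

View pics/s4.png

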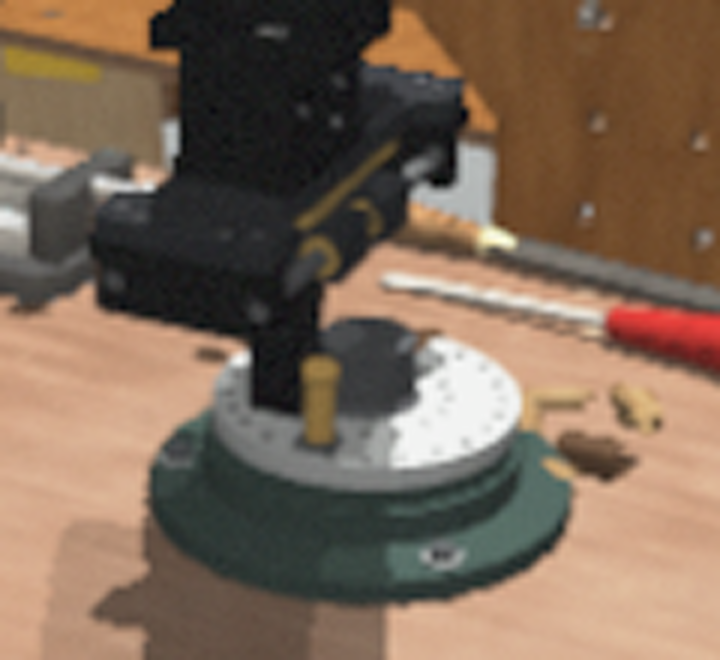

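Call:
jog_arm([
  {"translation": [-1.0,-4.3,0],"twist": 0.0873},
  {"translation": [-0.7,-4.4,0],"twist": 0.0873},
  {"translation": [-0.2,-4.4,0],"twist": 0.0873},
  {"translation": [0.1,-4.5,0],"twist": 0.0873},
  {"translation": [0.5,-4.4,0],"twist": 0.0873},
  {"translation": [0.9,-4.3,0],"twist": 0.0873},
  {"translation": [1.2,-4.2,0],"twist": 0.0873},
  {"translation": [1.6,-4.2,0],"twist": 0.0873},
  {"translation": [1.2,-2.4,0],"twist": 0.052},
  {"translation": [0,0,0],"twist": 0},
])

```text
time: 7.45
ee_pos: [0.5307, 0.007, 0.0616]
eef_rot: [-0.651, -0.275, 0.275, 0.651]
ft_force: [0.6, -0.0, -0.2]
width: 0.0003
```

```bash
python3 - <<'E'
from bench import *
from h import *
s=read_state()
for k in("time","joint_positions","ee_pos","eef_rot","ft_force","torque"):print(k,np.round(s[k],4))
c=camera("wrist");cv2.imwrite("pics/w5.png",c["img"][:,:,::-1])
c=camera("top");crop(c,265,140,345,220,7,"pics/t5.png")
E
```

```text
time 7.45
joint_positions [ 0.8356  0.5547 -1.1452  1.8435  0.5627  1.1169  0.2846]
ee_pos [0.5307 0.007  0.0616]
eef_rot [-0.6512 -0.2753  0.2752  0.6515]
ft_force [ 0.5902 -0.0156 -0.2296]
torque [ 0.0249 -0.0703  0.01  ]
```

View pics/w5.png

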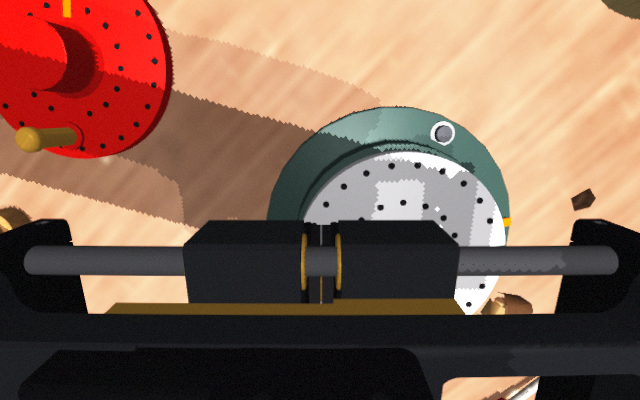

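View pics/t5.png

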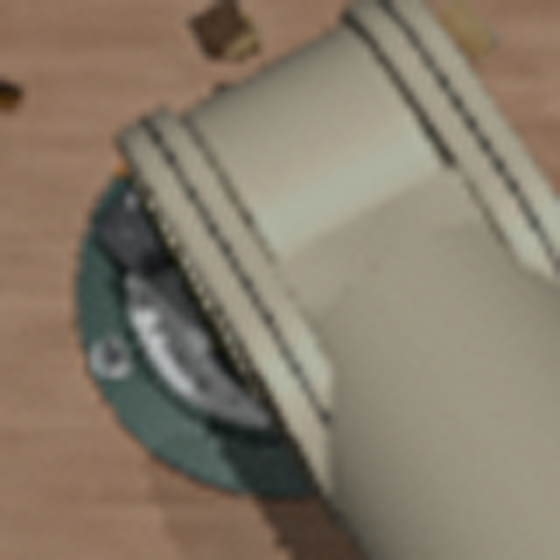

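Call:
jog_arm([
  {"translation": [-2.2,2.1,0],"twist": 0},
  {"translation": [-0.7,0.7,10],"twist": 0},
  {"translation": [0,0,25],"twist": 0},
  {"translation": [0,0,30],"twist": 0},
  {"translation": [0,0,30],"twist": 0},
  {"translation": [10,-3,30],"twist": 0},
  {"translation": [25,-7,20],"twist": 0},
  {"translation": [30,-8,10],"twist": 0},
  {"translation": [25,-7,5],"twist": 0},
  {"translation": [7,-2,0],"twist": 0},
  {"translation": [0,0,0],"twist": 0},
])

```text
time: 8.65
ee_pos: [0.6249, -0.0168, 0.2217]
eef_rot: [-0.651, -0.276, 0.276, 0.651]
ft_force: [-0.8, 1.2, -0.5]
width: 0.0007
```

```bash
python3 - <<'E'
from bench import *
from h import *
s=read_state()
for k in("time","joint_positions","ee_pos","ft_force"):print(k,np.round(s[k],4))
c=camera("wrist");cv2.imwrite("pics/w6.png",c["img"][:,:,::-1]);np.save("w6.npy",c,allow_pickle=True)
E
```

```text
time 8.65
joint_positions [ 0.7457  0.5858 -1.1537  1.4186  0.5315  1.4753  0.4099]
ee_pos [ 0.6249 -0.0168  0.2217]
ft_force [-0.8458  1.243  -0.4774]
```

View pics/w6.png

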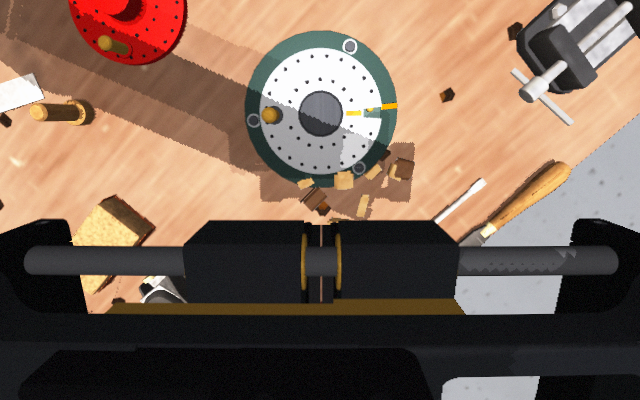

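```bash
python3 - <<'E'
from meas import *
c=np.load("w6.npy",allow_pickle=True).item()
f=meas(c,(240,25,402,195),name="pics/w6c.png")
hsv=cv2.cvtColor(c["img"],cv2.COLOR_RGB2HSV);m=cv2.inRange(hsv,(0,0,30),(180,110,115))[85:142,292:350]
n,l,st,ce=cv2.connectedComponentsWithStats(m);i=1+st[1:,4].argmax();cs=cv2.findContours((l==i).astype('u1'),0,1)[0][0];(u,v),r=cv2.minEnclosingCircle(cs);print("hub",u+292,v+85,r,onz(c,u+292,v+85,.076))
E
```

```text
foot c,r [0.574822   0.0317053  0.08592416]
(np.float64(388.9), np.float64(105.9)) [17  7 92] z 0.0135 r 78.7 ang 51.0
(np.float64(388.9), np.float64(105.9)) [17  7 92] z 0.049 r 71.3 ang 50.7
(np.float64(388.9), np.float64(105.9)) [17  7 92] z 0.08499999999999999 r 63.7 ang 50.4
(np.float64(268.5), np.float64(114.4)) [ 14  16 173] z 0.0135 r 59.4 ang -131.6
(np.float64(268.5), np.float64(114.4)) [ 14  16 173] z 0.049 r 53.7 ang -131.2
(np.float64(268.5), np.float64(114.4)) [ 14  16 173] z 0.08499999999999999 r 47.9 ang -130.8
(np.float64(369.8), np.float64(109.4)) [ 7  4 19] z 0.0135 r 56.9 ang 48.9
(np.float64(369.8), np.float64(109.4)) [ 7  4 19] z 0.049 r 51.5 ang 48.5
(np.float64(369.8), np.float64(109.4)) [ 7  4 19] z 0.08499999999999999 r 46.0 ang 48.1
(np.float64(353.5), np.float64(112.5)) [14  4 56] z 0.0135 r 38.2 ang 45.1
(np.float64(353.5), np.float64(112.5)) [14  4 56] z 0.049 r 34.6 ang 44.6
(np.float64(353.5), np.float64(112.5)) [14  4 56] z 0.08499999999999999 r 31.0 ang 43.9
(np.float64(390.8), np.float64(169.2)) [ 6 14 25] z 0.0135 r 107.4 ang 7.8
(np.float64(390.8), np.float64(169.2)) [ 6 14 25] z 0.049 r 97.4 ang 7.7
(np.float64(390.8), np.float64(169.2)) [ 6 14 25] z 0.08499999999999999 r 87.3 ang 7.6
(np.float64(336.2), np.float64(180.7)) [ 6 14 52] z 0.0135 r 82.6 ang -30.6
(np.float64(336.2), np.float64(180.7)) [ 6 14 52] z 0.049 r 75.0 ang -30.6
(np.float64(336.2), np.float64(180.7)) [ 6 14 52] z 0.08499999999999999 r 67.4 ang -30.6
(np.float64(306.0), np.float64(180.9)) [ 8  7 24] z 0.0135 r 82.3 ang -56.1
(np.float64(306.0), np.float64(180.9)) [ 8  7 24] z 0.049 r 74.8 ang -56.0
(np.float64(306.0), np.float64(180.9)) [ 8  7 24] z 0.08499999999999999 r 67.1 ang -55.9
hub 320.0 113.5 23.048959732055664 [0.57616333 0.03030586 0.076     ]
```

View pics/w6c.png

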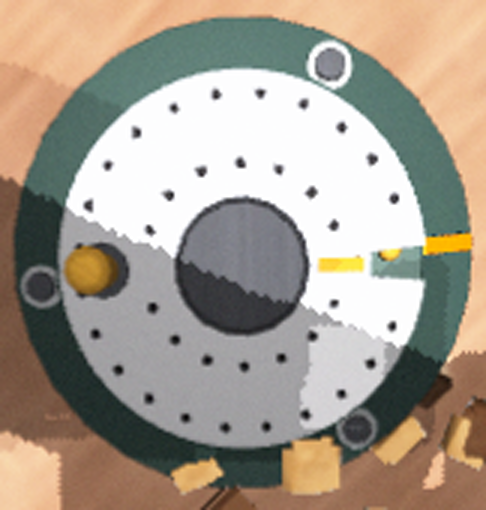

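```bash
python3 - <<'E'
from meas import *
c=np.load("w6.npy",allow_pickle=True).item()
C0=np.array([.5755,.0305])
for C in (C0,C0+[.001,0],C0+[0,.001]):
  for n,u,v,z in (("stand",388.9,105.9,.0135),("peg",268.5,114.4,.085),("pl line",353.5,112.5,.049),("notch",371.5,112.8,.049),("notch inner mid",364.5,112.8,.049)):
    d=onz(c,u,v,z)[:2]-C;print(n,"%.1f %.1f"%(1e3*np.hypot(*d),np.degrees(np.arctan2(d[1],d[0]))),end=" | ")
  print()
hsv=cv2.cvtColor(c["img"],cv2.COLOR_RGB2HSV)
# hub: inverse check, pin/notch projected
for a in (46,48,50,52,53,54):
  t=np.radians(a);d=np.array([np.cos(t),np.sin(t)])
  print(a,"pin tip",proj(c,[*(C0+.053*d),.038]).round(1),"line mid",proj(c,[*(C0+.080*d),.0135]).round(1),"notch",proj(c,[*(C0+.053*d),.049]).round(1),"plline",proj(c,[*(C0+.034*d),.049]).round(1),"peg",proj(c,[*(C0-.048*d),.085]).round(1))
E
```

```text
stand 79.2 51.8 | peg 47.5 -132.4 | pl line 35.0 46.8 | notch 53.7 46.2 | notch inner mid 46.4 46.2 | 
stand 78.6 52.4 | peg 48.1 -133.3 | pl line 34.3 48.0 | notch 53.0 47.0 | notch inner mid 45.7 47.1 | 
stand 78.5 51.4 | peg 48.2 -131.6 | pl line 34.3 45.6 | notch 53.0 45.4 | notch inner mid 45.7 45.4 | 
46 pin tip [[369.3 113. ]] line mid [[389.6 113.2]] notch [[370.8 113. ]] plline [[352.5 113. ]] peg [[267.8 112.9]]
48 pin tip [[369.3 111.3]] line mid [[389.6 110.7]] notch [[370.9 111.1]] plline [[352.5 111.8]] peg [[267.9 114.8]]
50 pin tip [[369.3 109.5]] line mid [[389.6 108.2]] notch [[370.8 109.3]] plline [[352.5 110.6]] peg [[268.1 116.6]]
52 pin tip [[369.2 107.7]] line mid [[389.5 105.6]] notch [[370.8 107.5]] plline [[352.4 109.4]] peg [[268.3 118.5]]
53 pin tip [[369.1 106.8]] line mid [[389.5 104.4]] notch [[370.7 106.5]] plline [[352.4 108.9]] peg [[268.5 119.4]]
54 pin tip [[369.  105.9]] line mid [[389.4 103.1]] notch [[370.6 105.6]] plline [[352.3 108.3]] peg [[268.6 120.3]]
```

Call:
jog_arm([
  {"translation": [-7,2,0],"twist": 0},
  {"translation": [-25,7,-5],"twist": 0},
  {"translation": [-30,8,-10],"twist": 0},
  {"translation": [-25,7,-20],"twist": 0},
  {"translation": [-10,3,-30],"twist": 0},
  {"translation": [0,0,-30],"twist": 0},
  {"translation": [0,0,-30],"twist": 0},
  {"translation": [0,0,-25],"twist": 0},
  {"translation": [0,0,-10],"twist": 0},
  {"translation": [1.5,-1.4,0],"twist": 0},
  {"translation": [1.4,-1.4,0],"twist": 0},
  {"translation": [0.6,-1.4,0],"twist": 0.029},
  {"translation": [0.7,-1.3,0],"twist": 0.029},
  {"translation": [0.7,-1.3,0],"twist": 0.029},
  {"translation": [0,0,0],"twist": 0},
  {"translation": [0,0,0],"twist": 0},
])

```text
time: 10.3
ee_pos: [0.5327, 0.0027, 0.0616]
eef_rot: [0.638, 0.304, -0.304, -0.638]
ft_force: [-0.4, 0.3, 0.0]
width: 0.0008
```

Call:
jog_arm([
  {"translation": [-2.3,1.9,0],"twist": 0},
  {"translation": [-0.7,0.6,10],"twist": 0},
  {"translation": [0,0,25],"twist": 0},
  {"translation": [0,0,30],"twist": 0},
  {"translation": [0,0,30],"twist": 0},
  {"translation": [10,-2,30],"twist": 0},
  {"translation": [25,-4,20],"twist": 0},
  {"translation": [30,-5,10],"twist": 0},
  {"translation": [25,-5,5],"twist": 0},
  {"translation": [9,-2,0],"twist": 0},
  {"translation": [0,0,0],"twist": 0},
])

```text
time: 11.4
ee_pos: [0.6288, -0.0122, 0.2214]
eef_rot: [-0.638, -0.304, 0.304, 0.639]
ft_force: [-0.3, 0.7, -0.6]
width: 0.0002
```

```bash
python3 - <<'E'
from bench import *
from meas import *
s=read_state()
for k in("time","ee_pos","eef_rot","ft_force"):print(k,np.round(s[k],4))
c=camera("wrist");np.save("w7.npy",c,allow_pickle=True);meas(c,(240,25,402,195),name="pics/w7c.png")
E
```

```text
time 11.4
ee_pos [ 0.6288 -0.0122  0.2214]
eef_rot [-0.6379 -0.3043  0.3042  0.6387]
ft_force [-0.3482  0.703  -0.5626]
foot c,r [0.57436377 0.03207725 0.08544619]
(np.float64(268.9), np.float64(114.5)) [ 15  16 175] z 0.0135 r 59.1 ang -126.0
(np.float64(268.9), np.float64(114.5)) [ 15  16 175] z 0.049 r 53.5 ang -125.6
(np.float64(268.9), np.float64(114.5)) [ 15  16 175] z 0.08499999999999999 r 47.7 ang -125.1
(np.float64(369.7), np.float64(112.1)) [ 7  7 39] z 0.0135 r 56.6 ang 50.4
(np.float64(369.7), np.float64(112.1)) [ 7  7 39] z 0.049 r 51.2 ang 50.0
(np.float64(369.7), np.float64(112.1)) [ 7  7 39] z 0.08499999999999999 r 45.8 ang 49.5
(np.float64(388.4), np.float64(112.2)) [17  6 91] z 0.0135 r 78.0 ang 50.5
(np.float64(388.4), np.float64(112.2)) [17  6 91] z 0.049 r 70.6 ang 50.2
(np.float64(388.4), np.float64(112.2)) [17  6 91] z 0.08499999999999999 r 63.1 ang 49.8
(np.float64(353.5), np.float64(112.6)) [16  5 62] z 0.0135 r 38.0 ang 49.3
(np.float64(353.5), np.float64(112.6)) [16  5 62] z 0.049 r 34.4 ang 48.7
(np.float64(353.5), np.float64(112.6)) [16  5 62] z 0.0849999
[... 272 characters left out ...]
4(346.1), np.float64(177.0)) [3 7 8] z 0.0135 r 82.2 ang -16.9
(np.float64(346.1), np.float64(177.0)) [3 7 8] z 0.049 r 74.7 ang -17.0
(np.float64(346.1), np.float64(177.0)) [3 7 8] z 0.08499999999999999 r 67.1 ang -17.1
(np.float64(330.5), np.float64(182.2)) [ 8 14 55] z 0.0135 r 83.4 ang -30.6
(np.float64(330.5), np.float64(182.2)) [ 8 14 55] z 0.049 r 75.9 ang -30.7
(np.float64(330.5), np.float64(182.2)) [ 8 14 55] z 0.08499999999999999 r 68.2 ang -30.7
(np.float64(300.1), np.float64(179.6)) [10  6 22] z 0.0135 r 83.0 ang -56.1
(np.float64(300.1), np.float64(179.6)) [10  6 22] z 0.049 r 75.4 ang -56.0
(np.float64(300.1), np.float64(179.6)) [10  6 22] z 0.08499999999999999 r 67.8 ang -55.9
```

View pics/w7c.png

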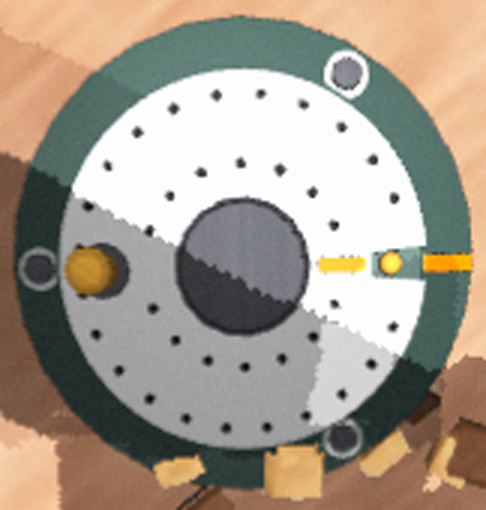

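The pin shows centred in the notch, in line with the orange line. Next I'll move over the hub and press.

Call:
jog_arm([
  {"translation": [-10.6,8.5,-5],"twist": 0},
  {"translation": [-10.6,8.5,-5],"twist": 0},
  {"translation": [-10.6,8.5,-5],"twist": 0},
  {"translation": [-10.6,8.5,-5],"twist": 0},
  {"translation": [-10.6,8.5,-5],"twist": 0},
  {"translation": [0,0,-25],"twist": 0},
  {"translation": [0,0,-30],"twist": 0},
  {"translation": [0,0,-30],"twist": 0},
  {"translation": [0,0,-20],"twist": 0},
  {"translation": [0,0,-8],"twist": 0},
  {"translation": [0,0,0],"twist": 0},
])

```text
time: 12.55
ee_pos: [0.5744, 0.0299, 0.0832]
eef_rot: [-0.638, -0.304, 0.305, 0.638]
ft_force: [0.3, -0.5, 0.5]
width: 0.0002
```

```bash
python3 - <<'E'
from bench import *
from h import *
s=read_state()
for k in("time","ee_pos","ft_force"):print(k,np.round(s[k],4))
c=camera("scene");crop(c,270,130,390,240,6,"pics/s8.png")
E
```

```text
time 12.55
ee_pos [0.5744 0.0299 0.0832]
ft_force [ 0.2975 -0.4508  0.5122]
```

View pics/s8.png

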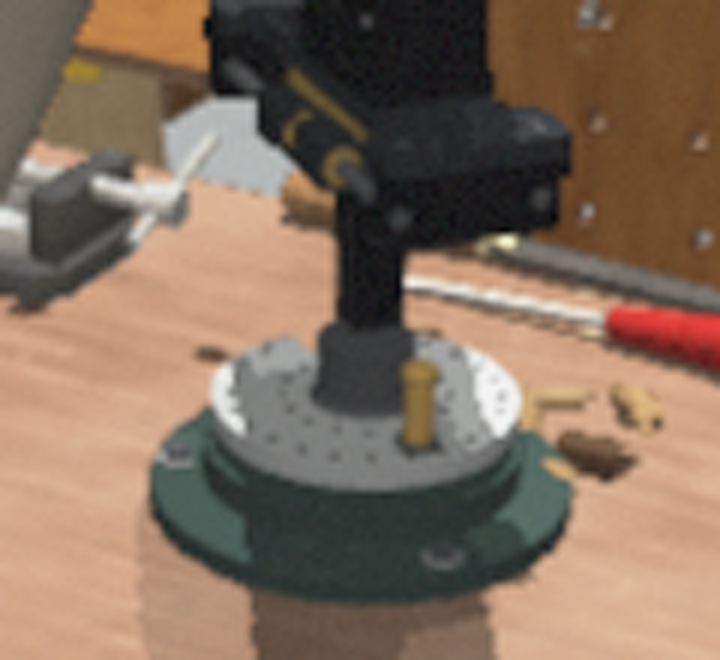

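Call:
jog_arm([
  {"translation": [0.5,0,-3],"twist": 0},
  {"translation": [0.5,0,-2],"twist": 0},
  {"translation": [0,0,-1],"twist": 0},
  {"translation": [0,0,-1],"twist": 0},
  {"translation": [0,0,-1],"twist": 0},
  {"translation": [0,0,-1],"twist": 0},
  {"translation": [0,0,0],"twist": 0},
])

```text
time: 13.3
ee_pos: [0.5768, 0.03, 0.0748]
eef_rot: [0.638, 0.304, -0.304, -0.638]
ft_force: [-1.0, -0.3, 3.5]
width: 0.0005
```

Call:
jog_arm([
  {"translation": [0,0,-1],"twist": 0},
  {"translation": [0,0,-1],"twist": 0},
  {"translation": [0,0,-1],"twist": 0},
  {"translation": [0,0,-1],"twist": 0},
  {"translation": [0,0,0],"twist": 0},
])

```text
time: 13.8
ee_pos: [0.5767, 0.03, 0.0704]
eef_rot: [-0.638, -0.304, 0.304, 0.638]
ft_force: [0.1, 0.6, 3.2]
width: 0.0006
```

Call:
jog_arm([
  {"translation": [0,0,-1],"twist": 0},
  {"translation": [0,0,-1],"twist": 0},
  {"translation": [0,0,-1],"twist": 0},
  {"translation": [0,0,-1],"twist": 0},
  {"translation": [0,0,-1],"twist": 0},
  {"translation": [0,0,0],"twist": 0},
])

```text
time: 14.4
ee_pos: [0.5768, 0.03, 0.0674]
eef_rot: [0.639, 0.304, -0.304, -0.638]
ft_force: [-9.0, -2.6, 25.7]
width: 0.0003
```

A firm stop at z = 0.0674 with 26 N agrees with seated (0.067). I'll retreat and check.

Call:
jog_arm([
  {"translation": [0,0,2],"twist": 0},
  {"translation": [0,0,4],"twist": 0},
  {"translation": [0,0,15],"twist": 0},
  {"translation": [0,0,30],"twist": 0},
  {"translation": [0,0,35],"twist": 0},
  {"translation": [5,-4,35],"twist": 0},
  {"translation": [15,-12,25],"twist": 0},
  {"translation": [20,-17,11],"twist": 0},
  {"translation": [12,-10,0],"twist": 0},
  {"translation": [0,0,0],"twist": 0},
  {"translation": [0,0,0],"twist": 0},
])

```text
time: 15.5
ee_pos: [0.628, -0.0123, 0.2226]
eef_rot: [-0.638, -0.304, 0.304, 0.639]
ft_force: [-0.2, 0.5, -0.7]
width: 0.0005
```

```bash
python3 - <<'E'
from bench import *
from meas import *
s=read_state()
for k in("time","ee_pos","ft_force"):print(k,np.round(s[k],4))
c=camera("wrist");crop(c,240,25,402,195,3,"pics/w9c.png");np.save("w9.npy",c,allow_pickle=True)
c=camera("scene");crop(c,270,150,390,240,6,"pics/s9.png")
E
```

```text
time 15.5
ee_pos [ 0.628  -0.0123  0.2226]
ft_force [-0.2227  0.5446 -0.6786]
```

View pics/w9c.png

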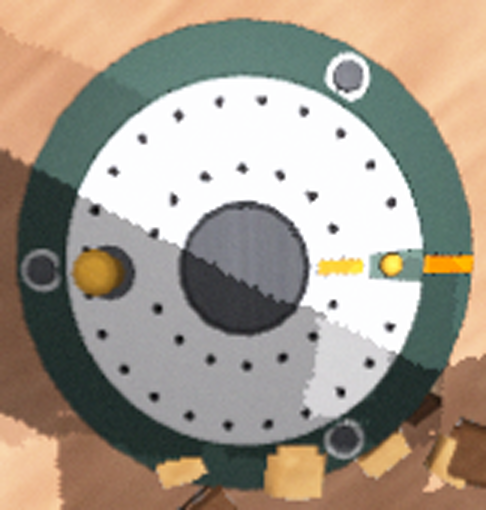

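View pics/s9.png

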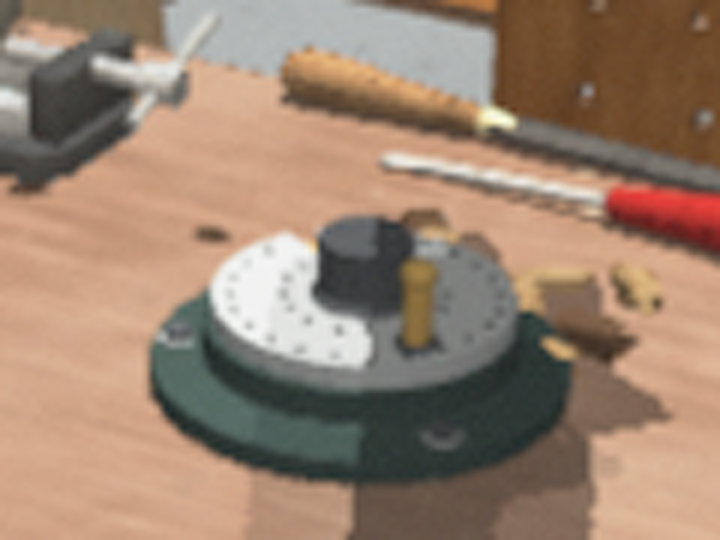

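```bash
python3 - <<'E'
from bench import *
print(close_job())
E
```

```text
the job is handed in; nothing more can be done
None
```

I turned the plate until its notch stood over the locating pin and pressed it down by the hub until it stopped hard on the stand. The job was handed in at about 15.5 s.

- **Turning:** I pushed the peg with the shut fingertips about 163° anticlockwise. A wrist picture then showed about 5° still to go, so I made a second small push. After that the pin showed centred in the notch, in line with the orange line. The largest force I read between pushing moves was about 3 N.
- **Pressing:** The fingertips met a hard stop at z = 67.4 mm with about 26 N, against 67 mm given for seated.
- **Last checks:** From above, the plate looked smaller by a factor of 0.97–0.98, against 0.974 expected for a 9 mm drop. The pin still showed in the notch, and the plate looked flat in the scene view. The arm finished well above everything, and its force reading showed no contact.
- **Disagreements:** The camera views put the stand's centre 2–3 mm apart and measured the foot's radius 2–3 mm too small, probably because of shadow. I therefore relied on the direct view of the pin in the notch. I did not measure how flat the plate sits beyond the pictures and the hard stop.

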